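# Load the reagent carousel at its loading gap

### The arm

A 6-joint arm with a two-finger parallel gripper is mounted at the origin on the work surface. World frame = base frame: x ahead of the robot, y to its left, z up, the work surface at z = 0. Lengths are in m, angles in degrees, forces in N, time in s.
With the tool pointing down it reaches from about 0.35 to 0.775 m from the base axis. Payload 5.5 kg.
Tool frame: the origin (TCP) lies at the centre of the arm's flange, where the gripper is bolted on; the fingertips stand 173 mm ahead of it and the grasp point (between the pads) lies 155 mm ahead of it; z points along the fingers, y is the direction in which the jaws open and shut (so a half turn about z gives the same grasp; the last joint's range is limited). The gripper opens to 85 mm and grips with 20 to 120 N. Pads are 22 mm wide; open, the fingers measure 114 mm over their backs; the gripper's body (76 mm by 85 mm) begins 54 mm behind the grasp point. The pads swing forward as they close: fully open they stand 13 mm farther back than shut.
Start: joints at [-73.43, 17.945, 2.641, 74.691, 0, 82.002], TCP at [0.239, -0.523, 0.405] pointing down, gripper open.
Joint ranges: [-158.12, 158.12], [-49.38, 96.58], [-58.88, 72.47], [-126.05, 133.96], [-84.25, 85.87], [-180, 180]. Speed limits (degrees/s): [147.25, 147.25, 180, 180, 180, 180].

### API

Orientations are given as [roll, pitch, yaw] about the fixed x, y, z axes, in that order (R = Rz(yaw) Ry(pitch) Rx(roll)).
In Python, from bench import bot gives the robot as it stands.
- The arm moves only by the tool play_rows, never from a script. Its argument "motion" is a list of rows, each an object of numbers: "tx", "ty", "tz": the shift along the world's x, y, z in m; "twist": the turn about the world's z in degrees; "grip": the finger opening in m, from 0 to 0.0854. A call has 1 to 5 rows; each row shifts and turns the commanded pose from where the row before left it; what a row does not reach is not made up. A row lasts 1/8 s, in which the tool goes at most 62.5 mm and 10.7 degrees, less where a joint would pass 70% of its speed; a pose out of reach is approached as far as the arm can. A call is refused whole if a number of a shift passes 0.0625 or a number of a turn 10.7, either way. A call with a gripper value outside its range is refused whole. The fingers move at their own pace and stop on an object; "newtons" is the grip in N (left out, the last holds). Time passes only in rows, so rows that do not move let the fingers close. It gives the time, the measured TCP pose, the force and the opening at its end, in the units of the state.
- bot.get_state(): the state, without advancing time (a new reading comes with each control period).
- bot.snapshot(name): name is "side" or "top" or "wrist"; returns a dict with "pixels" (480x640x3 uint8, red, green, blue), "depth" (480x640 float32, m along the optical axis (not along the pixel's ray), 0 where there is no reading), "mtx" (3x3 intrinsics, pixels), "k1" (the pictures are not rectified: a ray, as slopes to the right and down, at radius r is drawn at 1 + k1 r^2 times it, then the intrinsics apply), "T" (4x4, takes a point from camera to world coordinates). Camera axes: x right, y up, looking along -z (the intrinsics and any distortion apply to the point x, -y, -z); pixel columns grow to the right and rows downward; lengths in m; the calibration is good to about 2 mm. A picture is of the moment at which its call begins.
- bot.sign_off(): hands the job in, once; it reports no verdict.
Trained networks look in the newest picture that a camera, given by its name, has taken for a name from the list of things; names that differ only in an ending like _2 or _b are one class to them, and where a whole thing is asked for, a point or a joint stands for the part that bears it (a point fixed in the world has none). Each returns a list of dicts, best first, with "confidence" (0 to 1); they miss things now and then, are a little off and sometimes report something else, mostly with a low value. They report only what shows in the picture. A call takes as long as a camera call.
- bot.outline_of(label, camera): "pixels" (480x640 bool, what is visible of it) and "box" ([left, top, right, bottom] in pixels, round what is visible of it).
The state is a dict: "clock": time; "joint_pos": joint angles; "joint_vel": joint speeds; "tau": joint torques, N m; "ee_pos": TCP position; "tool_rot": TCP orientation; "wrist_force": force on the tool from outside, world axes, zero at the start; "ft_torque": the same for the moment, N m; "finger_gap": opening from 0.0 (shut) to 1.0 (fully open).
Only numpy, scipy, OpenCV 4.12 (cv2) and the standard library are available. Lean on these libraries where they do the work, as an engineer would, in place of code of your own. Each camera call takes 0.05 s, during which the arm holds its last target. There are 200 camera calls.

### The job

Turn the reagent carousel by its centre handle until its empty square pocket faces the loading gap in the wire guard squarely. Only then stand the square bottle from the bench in that pocket, upright and all the way down, setting it in gently rather than dropping it. Let go, leave the pocket squarely at the gap, and do not disturb the other things on the bench.

Things in the scene. Friction and masses are not known exactly. Their poses are not given: they have to be found in the camera images.
- loading_point (a point): Fixed point where a pocket must stand to be loaded: in the middle of the loading gap, 105 mm from the carousel's axis, 50 mm above the bench (height of the pocket floors). Its -x axis points outward from the axis through the gap, to the side where a grey tongue 70 mm wide sticks out of the white housing (a drum of 158 mm radius, 38 mm high).
- guard (a point): Point on the carousel's axis at the height of the fixed wire guard: a circle of 105 mm radius above the middle of the pockets, of 8 mm steel wire, underside 146 and top 154 mm above the bench. It is missing only at the loading gap, 35 degrees to either side of its middle. Thin posts carry it at 152 mm radius, the nearest 40 degrees from the gap's middle.
- square_pocket (a point): Centre of the floor of the empty square pocket on the turning aluminium disc (145 mm radius); 105 mm from the axis, 50 mm above the bench. The pocket is 50 x 50 mm inside, its grey walls 4 mm thick and 18 mm high; its sides lie along this point's x and y axes (-x points outward from the axis). It turns with the disc.
- round_pocket (a point): Centre of the floor of the empty round pocket, 42 mm inside, too small for the square bottle: not to be used. The disc has five pockets 72 degrees apart, all 105 mm from the axis: the square one and four round ones, of which three hold round brown bottles, 84 mm tall, that are part of the disc.
- handle (a point): Centre of the black bar handle on the carousel's axis, 144 mm above the bench; it turns with the disc. The bar is 70 mm long, 16 mm thick and 30 mm high (129 to 159 mm above the bench), on a stem of 24 mm diameter. Its length lies along this point's x axis, the line from the axis to the square pocket (-x towards it). The room within 75 mm of the axis is free.
- rotor (a joint): Angle of the disc in rad, growing counter-clockwise seen from above. 0 and 6.283 both mean that the square pocket stands exactly at the loading point. It starts between 1.0 and 5.28, has end stops at -0.6 and 6.9 and no click stops, turns against about 0.14 N m of friction and stays where it is left.
- bottle_center (a point): Centre of the square bottle to be loaded, loose and upright on the bench, half-way up (46 mm above its underside). 92 mm tall, about 0.14 kg. Brown body 44 x 44 mm (sides along this point's x and y axes, z up), 55 mm high; grey round cap 30 mm in diameter, 62 to 92 mm above the underside, good to grip. The only square bottle; seated, this point is 46 mm above the pocket floor.
- round_bottle: Bystander: loose round brown bottle, 48 mm across, 100 mm tall; origin at the centre of its underside.
- jar: Bystander: loose glass jar, 60 mm across, 70 mm tall; origin at the centre of its underside.
- flask: Bystander: loose conical glass flask, 64 mm across the foot, 90 mm tall; origin at the centre of its underside.
- dishes: Bystander: a loose stack of shallow clear dishes, 90 mm across, 45 mm high, moving as one; origin at the centre of its underside.
- tip_box: Bystander: box with a clear top, 85 x 120 mm, 79 mm high, loose; origin at the centre of its underside.

How it is judged:
By the outcome, as a careful person would: the job done as asked, in the order asked, and still so for the second after the job is handed in, with the robot touching nothing.
It also fails if it takes over 72 s, if anything falls off the work surface, if the arm or the gripper's body presses on something with over 40 N, if the wrist force passes 120 N, or if a joint passes its speed limit or range.

## Working session

There is one attempt and no reset: what is moved stays moved. The work goes in short steps, Python scripts to look and compute and a tool call to move; the robot and the scene stay as the last step left them, time stands still between calls to the robot, and variables do not carry over. Pictures are saved under pics/ and viewed, about 8 in all and at most 12, crops included, and the job is handed in when it is done.

Besides the shell and the picture viewer there is one more tool, called after ">>>" as name([rows], argument=value, ...), one row to a line, values as JSON. play_rows: Moves the arm, as the interface text tells. Its arguments: {"type":"object","properties":{"motion":{"type":"array","items":{"type":"object","properties":{"tx":{"type":"number"},"ty":{"type":"number"},"tz":{"type":"number"},"twist":{"type":"number"},"grip":{"type":"number"}}}},"newtons":{"type":"number"}},"required":["motion"]}

```bash
mkdir -p pics; ls; cat > h.py <<'E'
import numpy as np, cv2
from bench import bot
def pts(s):
    K=s["mtx"];v,u=np.mgrid[0:480,0:640].astype(float)
    xd=(u-K[0,2])/K[0,0];yd=(v-K[1,2])/K[1,1];x,y=xd.copy(),yd.copy()
    for _ in range(10):
        f=1+s["k1"]*(x*x+y*y);x=xd/f;y=yd/f
    d=s["depth"];P=np.stack([x*d,-y*d,-d,np.ones_like(d)],-1)
    W=P@np.array(s["T"]).T
    W=W[...,:3];W[d<=0]=np.nan
    return W
def save(s,n): cv2.imwrite("pics/"+n+".png",s["pixels"][:,:,::-1])
E
python3 - <<'E'
from h import *
for c in ("top","side"):
    s=bot.snapshot(c);save(s,c+"0");W=pts(s);np.savez(c+"0.npz",W=W,rgb=s["pixels"])
    print(c,np.round(s["T"],3).tolist(),s["k1"])
    for n in ("bottle_center","square_pocket","handle","round_bottle","jar","flask","dishes","tip_box"):
        for o in bot.outline_of(n,c)[:2]:
            m=o["pixels"];p=W[m];p=p[~np.isnan(p[:,0])]
            print(n,round(o["confidence"],2),[int(b) for b in o["box"]],np.round(np.median(p,0),3) if len(p) else None, np.round(np.percentile(p,[3,97],axis=0),3).tolist() if len(p) else None)
print(bot.get_state())
E
```

```text
pics
top [[-0.014, 0.993, -0.121, 0.45], [-1.0, -0.015, -0.001, -0.135], [-0.003, 0.121, 0.993, 1.058], [0.0, 0.0, 0.0, 1.0]] -0.08717427779118925
bottle_center 0.78 [318, 206, 343, 234] [ 0.608 -0.157  0.058] [[0.588, -0.18, 0.019], [0.634, -0.135, 0.095]]
square_pocket 0.85 [118, 160, 255, 298] [0.594 0.136 0.051] [[0.47, 0.014, 0.047], [0.717, 0.259, 0.137]]
handle 0.94 [119, 158, 255, 300] [0.594 0.136 0.051] [[0.471, 0.014, 0.047], [0.718, 0.259, 0.138]]
round_bottle 0.69 [400, 264, 432, 288] [ 0.488 -0.325  0.07 ] [[0.468, -0.351, 0.013], [0.509, -0.31, 0.102]]
jar 0.77 [381, 199, 414, 228] [ 0.617 -0.295  0.07 ] [[0.594, -0.322, 0.016], [0.644, -0.272, 0.074]]
flask 0.7 [328, 272, 356, 305] [ 0.466 -0.181  0.037] [[0.44, -0.209, 0.01], [0.494, -0.158, 0.093]]
flask 0.45 [121, 160, 254, 301] [0.595 0.136 0.051] [[0.471, 0.014, 0.047], [0.716, 0.259, 0.136]]
dishes 0.61 [437, 317, 484, 356] [ 0.37  -0.414  0.045] [[0.333, -0.457, 0.016], [0.408, -0.377, 0.049]]
dishes 0.26 [119, 157, 254, 299] [0.594 0.137 0.051] [[0.471, 0.014, 0.047], [0.717, 0.259, 0.137]]
tip_box 0.68 [309, 
[... 1035 characters left out ...]
.236, 0.012], [0.806, -0.126, 0.084]]
{'clock': 0.9, 'joint_pos': array([-7.34304775e+01,  1.79440984e+01,  2.64158501e+00,  7.46892388e+01,
        7.97146281e-04,  8.20031243e+01]), 'joint_vel': array([ 0.00598928, -0.0554947 , -0.0139871 , -0.01597067,  0.05767019,
       -0.082384  ]), 'tau': array([-1.42100325e-03, -4.80443501e+01,  2.98815805e+01,  3.26995348e-05,
       -5.29699378e-05, -6.99268217e-07]), 'ee_pos': array([ 0.23907109, -0.52297676,  0.40473431]), 'tool_rot': array([1.79991721e+02, 3.58038733e-04, 2.45663982e+01]), 'wrist_force': array([-0.75603241, -0.52468587, -0.07106075]), 'ft_torque': array([ 0.00374301, -0.00083662, -0.02246715]), 'finger_gap': 1.0012993801057355}
```

```bash
python3 - <<'E'
import cv2,numpy as np
im=cv2.imread("pics/top0.png")
cv2.imwrite("pics/top0c.png",cv2.resize(im[130:330,90:360],None,fx=2.9,fy=2.9,interpolation=cv2.INTER_CUBIC))
W=np.load("top0.npz")["W"];rgb=np.load("top0.npz")["rgb"].astype(int)
z=W[...,2]
near=np.hypot(W[...,0]-.594,W[...,1]-.136)<.05
h=near&(z>.12)
p=W[h];print("handle pts",len(p),np.round(np.median(p,0),4))
t=p[p[:,2]>.15][:,:2];
print(len(t),cv2.minAreaRect(t.astype(np.float32)))
# housing top
m=(np.hypot(W[...,0]-.594,W[...,1]-.136)<.27)&(z>.033)&(z<.042)
print(m.sum(),np.nanpercentile(W[m],[1,99],axis=0))
# disc circle fit
m=(np.hypot(W[...,0]-.594,W[...,1]-.136)<.17)&(z>.045)&(z<.055)
q=W[m][:,:2];print(cv2.minEnclosingCircle(q.astype(np.float32)))
E
```

```text
handle pts 371 [0.5942 0.1356 0.1588]
315 ((0.595770001411438, 0.13933199644088745), (0.06924086809158325, 0.016131581738591194), 61.43644714355469)
2001 [[ 0.44198091 -0.01486886  0.03310596]
 [ 0.81406121  0.29175151  0.04158081]]
((0.5948309302330017, 0.13775703310966492), 0.15400731563568115)
```

View pics/top0c.png

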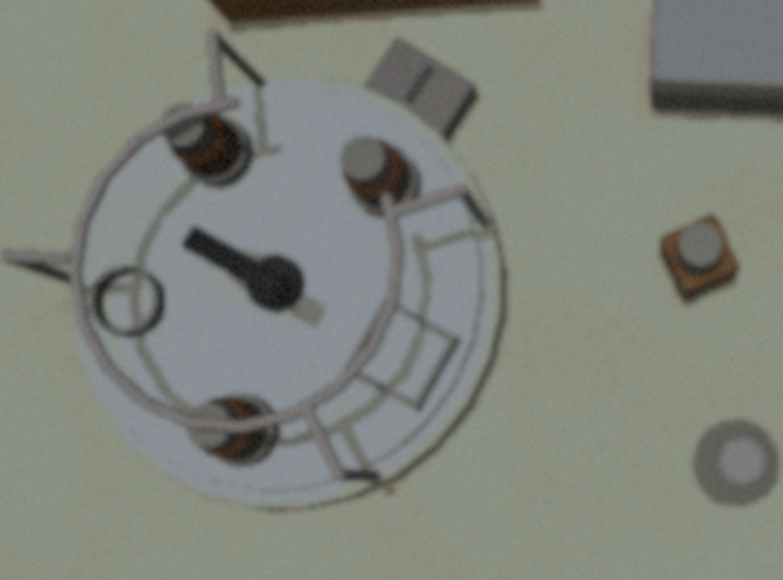

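```bash
python3 - <<'E'
import cv2,numpy as np
d=np.load("top0.npz");W=d["W"];z=W[...,2];c=np.array([.5955,.1385])
r=np.hypot(W[...,0]-c[0],W[...,1]-c[1]);a=np.degrees(np.arctan2(W[...,1]-c[1],W[...,0]-c[0]))
m=(r>.163)&(r<.3)&(a<-5)&(a>-65)&(z>.006)&(z<.1)
p=W[m];print("tongue",len(p),np.round(np.percentile(p,[5,50,95],axis=0),3))
rr=cv2.minAreaRect(p[:,:2].astype(np.float32));print(rr,np.median(a[m]))
# pocket walls
m=(r<.15)&(z>.056)&(z<.075)&(a<-85)&(a>-150);p=W[m];print(len(p));print(cv2.minAreaRect(p[:,:2].astype(np.float32)),np.median(a[m]))
# bottle body top
m=(np.hypot(W[...,0]-.608,W[...,1]+.157)<.045)
b=m&(z>.048)&(z<.06);p=W[b];print("body",len(p),cv2.minAreaRect(p[:,:2].astype(np.float32)))
b=m&(z>.087);p=W[b];print("cap",len(p),p.mean(0),cv2.minAreaRect(p[:,:2].astype(np.float32)))
# handle
h=(r<.05)&(z>.154);p=W[h][:,:2];u,s,v=np.linalg.svd(p-p.mean(0));print("handle",p.mean(0),np.degrees(np.arctan2(v[0,1],v[0,0])))
# bottle_pillars housing circle fit
m=(r>.15)&(r<.165)&(z>.033)&(z<.043)
q=W[m];A=np.c_[2*q[:,:2],np.ones(len(q))];s=np.linalg.lstsq(A,(q[:,:2]**2).sum(1),rcond=None)[0];print("housing",len(q),s[:2],np.sqrt(s[2]+s[0]**2+s[1]**2))
E
```

```text
tongue 3764 [[ 0.736 -0.031  0.018]
 [ 0.821  0.046  0.079]
 [ 0.876  0.109  0.086]]
((0.7848766446113586, 0.00821666419506073), (0.2900726795196533, 0.1397245228290558), 56.59761047363281) -23.089626631128056
266
((0.5603390336036682, 0.07485795021057129), (0.12161298096179962, 0.05806910619139671), 60.3849983215332) -119.31071194502604
body 255 ((0.6136674284934998, -0.1586957573890686), (0.044094517827034, 0.04388348385691643), 23.841997146606445)
cap 180 [ 0.61294933 -0.15856187  0.09244715] ((0.61329185962677, -0.15871314704418182), (0.028864271938800812, 0.028377413749694824), 63.398014068603516)
handle [0.59533525 0.13833184] -118.65869059001473
housing 1040 [0.59587319 0.13923843] 0.15369374323509646
```

>>> play_rows([
  {"tx": 0.02,"ty": 0.04,"twist": 2,"grip": 0.06},
  {"tx": 0.025,"ty": 0.05,"twist": 4},
  {"tx": 0.025,"ty": 0.05,"twist": 4},
  {"tx": 0.025,"ty": 0.05,"twist": 4},
  {"tx": 0.025,"ty": 0.05,"twist": 4},
])

```text
invalid input
```

>>> play_rows([
  {"tx": 0.025,"ty": 0.05,"twist": 4},
  {"tx": 0.025,"ty": 0.05,"twist": 4},
  {"tx": 0.025,"ty": 0.05,"twist": 4},
  {"tx": 0.025,"ty": 0.05,"twist": 4},
  {"tx": 0.025,"ty": 0.04},
])

```text
invalid input
```

>>> play_rows([
  {"tx": 0.02,"ty": 0.04,"tz": 0,"twist": 2,"grip": 0.06},
  {"tx": 0.025,"ty": 0.05,"tz": 0,"twist": 4,"grip": 0.06},
  {"tx": 0.025,"ty": 0.05,"tz": 0,"twist": 4,"grip": 0.06},
  {"tx": 0.025,"ty": 0.05,"tz": 0,"twist": 4,"grip": 0.06},
  {"tx": 0.025,"ty": 0.05,"tz": 0,"twist": 4,"grip": 0.06},
])

```text
clock: 1.52
ee_pos: [0.3595, -0.2814, 0.4049]
tool_rot: [179.9, -0.0, 42.7]
wrist_force: [1.9, -1.1, 0.1]
finger_gap: 0.7
```

>>> play_rows([
  {"tx": 0.026,"ty": 0.047,"tz": 0,"twist": 3,"grip": 0.06},
  {"tx": 0.026,"ty": 0.047,"tz": 0,"twist": 3,"grip": 0.06},
  {"tx": 0.026,"ty": 0.047,"tz": 0,"twist": 3,"grip": 0.06},
  {"tx": 0.026,"ty": 0.047,"tz": 0,"twist": 3,"grip": 0.06},
  {"tx": 0.026,"ty": 0.047,"tz": 0,"twist": 3,"grip": 0.06},
])

```text
clock: 2.15
ee_pos: [0.4897, -0.0463, 0.405]
tool_rot: [179.9, -0.0, 57.7]
wrist_force: [1.7, -1.5, 0.5]
finger_gap: 0.7
```

>>> play_rows([
  {"tx": 0.026,"ty": 0.047,"tz": 0,"twist": 2,"grip": 0.06},
  {"tx": 0.026,"ty": 0.047,"tz": 0,"twist": 1.7,"grip": 0.06},
  {"tx": 0.026,"ty": 0.047,"tz": 0,"twist": 0,"grip": 0.06},
  {"tx": 0.028,"ty": 0.045,"tz": 0,"twist": 0,"grip": 0.06},
  {"tx": 0,"ty": 0,"tz": 0,"twist": 0,"grip": 0.06},
])

```text
clock: 2.78
ee_pos: [0.5962, 0.141, 0.4036]
tool_rot: [-180.0, -0.0, 61.5]
wrist_force: [-0.5, 0.1, -0.2]
finger_gap: 0.704
```

```bash
python3 - <<'E'
from h import *
s=bot.snapshot("wrist");save(s,"w1");W=pts(s);np.savez("w1.npz",W=W,rgb=s["pixels"])
st=bot.get_state();print(st["ee_pos"],st["tool_rot"],st["joint_pos"])
print(np.round(s["T"],3).tolist())
z=W[...,2];c=np.array([.5955,.1385])
r=np.hypot(W[...,0]-c[0],W[...,1]-c[1]);a=np.degrees(np.arctan2(W[...,1]-c[1],W[...,0]-c[0]))
h=(r<.05)&(z>.154)&(z<.165);p=W[h][:,:2]
if len(p)>50:print("handle",len(p),cv2.minAreaRect(p.astype(np.float32)))
d=np.load("top0.npz");V=d["W"]
def tong(W,n):
    z=W[...,2];r=np.hypot(W[...,0]-c[0],W[...,1]-c[1]);a=np.degrees(np.arctan2(W[...,1]-c[1],W[...,0]-c[0]))
    m=(r>.163)&(r<.28)&(a<-15)&(a>-55)&(z>.02)&(z<.045);p=W[m];print(n,len(p))
    if len(p)>50:print(np.round(np.percentile(p,[3,50,97],axis=0),3).tolist(),np.percentile(a[m] if W is not V else np.degrees(np.arctan2(p[:,1]-c[1],p[:,0]-c[0])),[2,50,98]),cv2.minAreaRect(p[:,:2].astype(np.float32)))
tong(W,"wrist");tong(V,"top")
E
```

```text
[0.59543914 0.13950232 0.40388509] [-1.79961172e+02  4.44681141e-02  6.14278654e+01] [ 5.67228356e+00  2.21494009e+01  8.54910781e+00  7.64568271e+01
 -1.49099310e-02  1.24244441e+02]
[[0.879, 0.457, 0.138, 0.631], [-0.477, 0.842, 0.252, 0.203], [-0.001, -0.287, 0.958, 0.372], [0.0, 0.0, 0.0, 1.0]]
handle 2755 ((0.5954093933105469, 0.1387878954410553), (0.0698464959859848, 0.016018833965063095), 60.44032669067383)
wrist 4383
[[0.723, -0.025, 0.022], [0.761, 0.039, 0.029], [0.815, 0.076, 0.043]] [-42.96971395 -30.32610868 -16.31562438] ((0.7858854532241821, 0.03644174337387085), (0.10094352066516876, 0.11814527958631516), 62.50080871582031)
top 798
[[0.719, -0.022, 0.022], [0.754, 0.036, 0.031], [0.816, 0.074, 0.042]] [-44.1634463  -32.06697395 -16.8795796 ] ((0.784631609916687, 0.03714190050959587), (0.10074879974126816, 0.11926876753568649), 63.49661636352539)
```

View pics/w1.png

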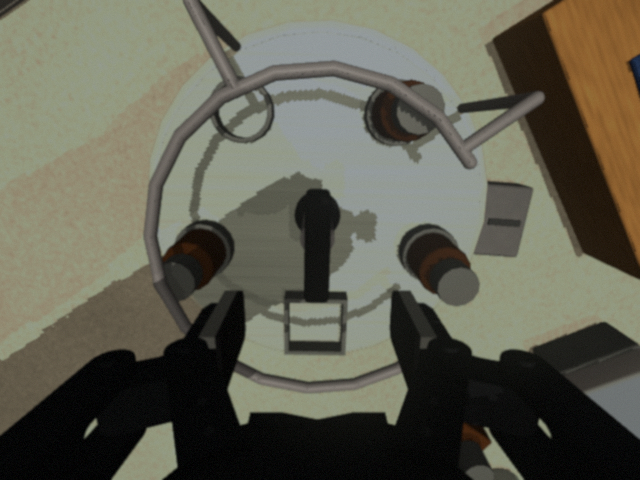

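```bash
python3 - <<'E'
import numpy as np,cv2
d=np.load("w1.npz");W=d["W"];rgb=d["rgb"].astype(int)
for uv in [(487,181),(532,186),(517,257),(475,252),(503,205),(504,222),(500,240)]:
    u,v=uv;print(uv,np.round(W[v,u],3),rgb[v,u])
c=np.array([.5954,.1388])
def fit(W,rgb,uv,name):
    # flood fill from seed on plane height + colour
    z=W[...,2];r=np.hypot(W[...,0]-c[0],W[...,1]-c[1])
    z0=np.nanmedian(z[uv[1]-2:uv[1]+3,uv[0]-2:uv[0]+3])
    m=((abs(z-z0)<.004)&(r>.16)&(r<.24)).astype(np.uint8)
    m=cv2.morphologyEx(m,cv2.MORPH_OPEN,np.ones((3,3)))
    n,l=cv2.connectedComponents(m);k=l[uv[1],uv[0]];p=W[l==k][:,:2]
    rr=cv2.minAreaRect(p.astype(np.float32));q=p-c
    ctr=np.array(rr[0])-c
    print(name,z0,k,len(p),rr,"dir",np.degrees(np.arctan2(ctr[1],ctr[0])))
    # edges: optimise angle so lateral extremes are symmetric
    for th in np.radians(np.arange(-40,-24,2)):
        t=-q[:,0]*np.sin(th)+q[:,1]*np.cos(th);print(round(np.degrees(th)),np.round(np.percentile(t,[1,99]),4),end=' ')
    print()
fit(W,rgb,(503,205),"wrist")
d=np.load("top0.npz");T=d["W"]
fit(T,d["rgb"],(90+int(400/2.9),130+int(75/2.9)),"top")
# guard wire
z=W[...,2];r=np.hypot(W[...,0]-c[0],W[...,1]-c[1]);a=np.degrees(np.arctan2(W[...,1]-c[1],W[...,0]-c[0]))
m=(r>.098)&(r<.112)&(z>.144)&(z<.16)
p=W[m];A=np.c_[2*p[:,:2],np.ones(len(p))];s=np.linalg.lstsq(A,(p[:,:2]**2).sum(1),rcond=None)[0];print("guard centre",s[:2],np.sqrt(s[2]+s[0]**2+s[1]**2))
print(np.histogram(a[m],bins=np.arange(-180,181,5)))
for lo,hi in((-20,30),): print(np.sort(a[m&(a>lo)&(a<hi)])[:10])
E
```

```text
(487, 181) [0.752 0.079 0.009] [108 105  90]
(532, 186) [ 0.793  0.049 -0.001] [139 146 119]
(517, 257) [ 0.754 -0.016 -0.001] [144 150 128]
(475, 252) [0.71  0.026 0.029] [87 85 79]
(503, 205) [0.75  0.058 0.03 ] [91 89 81]
(504, 222) [0.744 0.043 0.033] [50 51 47]
(500, 240) [0.735 0.027 0.03 ] [93 90 84]
wrist 0.0289774939648752 3 2895 ((0.7448713779449463, 0.041788503527641296), (0.0702061653137207, 0.042030129581689835), 57.11191177368164) dir -32.984804102357764
-40 [-0.0119  0.0565] -38 [-0.018   0.0501] -36 [-0.0241  0.0438] -34 [-0.0303  0.0375] -32 [-0.0364  0.0314] -30 [-0.0427  0.0252] -28 [-0.0491  0.0192] -26 [-0.0553  0.0132] 
top 0.030089938992012843 1 539 ((0.7450884580612183, 0.04139874875545502), (0.0706990659236908, 0.04218636825680733), 56.3828239440918) dir -33.05177674733349
-40 [-0.0132  0.0555] -38 [-0.0194  0.0491] -36 [-0.0254  0.0426] -34 [-0.0312  0.0364] -32 [-0.0376  0.0306] -30 [-0.0439  0.0246] -28 [-0.0503  0.0184] -26 [-0.0568  0.0127] 
guard centre [0.59554224 0.13916319] 0.10327671222155195
(array([158,   6,   0,   0,   0,  60, 152, 152, 156, 153,
[... 259 characters left out ...]
246, 232, 224, 223, 211, 209, 212, 200, 198,
       193, 194, 181, 176, 183, 176, 171]), array([-180, -175, -170, -165, -160, -155, -150, -145, -140, -135, -130,
       -125, -120, -115, -110, -105, -100,  -95,  -90,  -85,  -80,  -75,
        -70,  -65,  -60,  -55,  -50,  -45,  -40,  -35,  -30,  -25,  -20,
        -15,  -10,   -5,    0,    5,   10,   15,   20,   25,   30,   35,
         40,   45,   50,   55,   60,   65,   70,   75,   80,   85,   90,
         95,  100,  105,  110,  115,  120,  125,  130,  135,  140,  145,
        150,  155,  160,  165,  170,  175,  180]))
[-0.09643004  0.23709798  0.25493696  0.2612205   0.30501027  0.31091886
  0.42671826  0.42739897  0.58049975  0.60247994]
```

>>> play_rows([
  {"tx": 0.0005,"ty": 0.0008,"tz": -0.03,"twist": -1,"grip": 0.05},
  {"tx": 0,"ty": 0,"tz": -0.035,"twist": 0,"grip": 0.05},
  {"tx": 0,"ty": 0,"tz": -0.034,"twist": 0,"grip": 0.05},
  {"tx": 0,"ty": 0,"tz": 0,"twist": 0,"grip": 0.05},
  {"tx": 0,"ty": 0,"tz": 0,"twist": 0,"grip": 0.03},
])

```text
clock: 3.45
ee_pos: [0.5957, 0.1381, 0.3073]
tool_rot: [179.9, -0.0, 60.2]
wrist_force: [0.1, -0.1, 0.4]
finger_gap: 0.386
```

>>> play_rows([
  {"tx": 0,"ty": 0,"tz": 0,"twist": 0,"grip": 0.005},
  {"tx": 0,"ty": 0,"tz": 0,"twist": 0,"grip": 0.005},
  {"tx": 0,"ty": 0,"tz": 0,"twist": 0,"grip": 0.005},
  {"tx": 0,"ty": 0,"tz": 0,"twist": 0,"grip": 0.005},
  {"tx": 0,"ty": 0,"tz": 0,"twist": 0,"grip": 0.005},
], newtons=50)

```text
clock: 4.08
ee_pos: [0.5949, 0.1393, 0.3081]
tool_rot: [180.0, -0.1, 60.3]
wrist_force: [-4.9, 0.1, 5.7]
finger_gap: 0.174
```

>>> play_rows([
  {"tx": 0,"ty": 0,"tz": 0,"twist": 4,"grip": 0.005},
  {"tx": 0,"ty": 0,"tz": 0,"twist": 7,"grip": 0.005},
  {"tx": 0,"ty": 0,"tz": 0,"twist": 7,"grip": 0.005},
  {"tx": 0,"ty": 0,"tz": 0,"twist": 7,"grip": 0.005},
  {"tx": 0,"ty": 0,"tz": 0,"twist": 7,"grip": 0.005},
])

```text
clock: 4.7
ee_pos: [0.5953, 0.1391, 0.3081]
tool_rot: [179.9, -0.1, 92.5]
wrist_force: [-2.6, 1.2, 4.7]
finger_gap: 0.174
```

>>> play_rows([
  {"tx": 0,"ty": 0,"tz": 0,"twist": 7,"grip": 0.005},
  {"tx": 0,"ty": 0,"tz": 0,"twist": 7,"grip": 0.005},
  {"tx": 0,"ty": 0,"tz": 0,"twist": 7,"grip": 0.005},
  {"tx": 0,"ty": 0,"tz": 0,"twist": 7,"grip": 0.005},
  {"tx": 0,"ty": 0,"tz": 0,"twist": 7,"grip": 0.005},
])

```text
clock: 5.32
ee_pos: [0.5957, 0.1393, 0.3081]
tool_rot: [179.8, 0.0, 127.5]
wrist_force: [-0.2, 2.3, 3.1]
finger_gap: 0.176
```

>>> play_rows([
  {"tx": 0,"ty": 0,"tz": 0,"twist": 7,"grip": 0.005},
  {"tx": 0,"ty": 0,"tz": 0,"twist": 6.3,"grip": 0.005},
  {"tx": 0,"ty": 0,"tz": 0,"twist": 4,"grip": 0.005},
  {"tx": 0,"ty": 0,"tz": 0,"twist": 2,"grip": 0.005},
  {"tx": 0,"ty": 0,"tz": 0,"twist": 0,"grip": 0.005},
])

```text
clock: 5.95
ee_pos: [0.5959, 0.1394, 0.3082]
tool_rot: [179.8, 0.1, 146.6]
wrist_force: [-1.9, 3.0, 6.5]
finger_gap: 0.179
```

```bash
cat >> h.py <<'E'
def carousel(W,c=(.5955,.1389)):
    z=W[...,2];r=np.hypot(W[...,0]-c[0],W[...,1]-c[1]);a=np.degrees(np.arctan2(W[...,1]-c[1],W[...,0]-c[0]))
    p=W[(r<.05)&(z>.152)&(z<.165)][:,:2]
    if len(p)>30:print("bar",len(p),np.round(cv2.minAreaRect(p.astype(np.float32)),4) if 0 else cv2.minAreaRect(p.astype(np.float32)))
    m=(r>.07)&(r<.142)&(z>.0655)&(z<.071)&(a>-60)&(a<-5);p=W[m][:,:2]
    if len(p)>30:
        R=cv2.minAreaRect(p.astype(np.float32));q=np.array(R[0])-c
        print("walls",len(p),R,"dir",np.degrees(np.arctan2(q[1],q[0])),np.hypot(*q))
E
python3 - <<'E'
from h import *
st=bot.get_state();print(st["ee_pos"],st["tool_rot"],st["joint_pos"][5],st["wrist_force"],st["ft_torque"])
for c in ("wrist","side"):
    s=bot.snapshot(c);save(s,c+"2");W=pts(s);np.savez(c+"2.npz",W=W,rgb=s["pixels"]);print(c);carousel(W)
E
```

```text
[0.59588104 0.13944249 0.30815533] [1.79812457e+02 9.84627418e-02 1.46621941e+02] 39.01996402023853 [-1.89006881  2.9593364   6.49274415] [0.54925674 0.68132904 0.0574148 ]
wrist
bar 8704 ((0.5950421094894409, 0.1405671238899231), (0.04002465680241585, 0.06866012513637543), 76.36351013183594)
side
bar 210 ((0.584210991859436, 0.14679257571697235), (0.043673351407051086, 0.04512545093894005), 60.03608703613281)
walls 116 ((0.6869551539421082, 0.08806644380092621), (0.04933425784111023, 0.06242718920111656), 59.63801574707031) dir -29.06663677670144 0.10463314779943825
```

>>> play_rows([
  {"tx": 0,"ty": 0,"tz": 0,"twist": 0,"grip": 0.05},
  {"tx": 0,"ty": 0,"tz": 0,"twist": 0,"grip": 0.05},
  {"tx": 0,"ty": 0,"tz": 0,"twist": 0,"grip": 0.05},
  {"tx": 0,"ty": 0,"tz": 0.02,"twist": 0,"grip": 0.05},
  {"tx": 0,"ty": 0,"tz": 0.04,"twist": 0,"grip": 0.05},
])

```text
clock: 6.68
ee_pos: [0.595, 0.1386, 0.3642]
tool_rot: [-179.8, -0.2, 146.6]
wrist_force: [0.4, -0.0, 0.6]
finger_gap: 0.587
```

>>> play_rows([
  {"tx": 0,"ty": 0,"tz": 0.04,"twist": 0,"grip": 0.05},
  {"tx": 0,"ty": 0,"tz": 0.02,"twist": 0,"grip": 0.05},
  {"tx": 0,"ty": 0,"tz": 0,"twist": 0,"grip": 0.05},
])

```text
clock: 7.05
ee_pos: [0.596, 0.1387, 0.4275]
tool_rot: [179.9, 0.2, 146.6]
wrist_force: [-0.1, 0.0, -0.6]
finger_gap: 0.584
```

```bash
python3 - <<'E'
from h import *
st=bot.get_state();print(st["clock"],st["ee_pos"],st["tool_rot"])
for c in ("wrist","top"):
    s=bot.snapshot(c);save(s,c+"3");W=pts(s);np.savez(c+"3.npz",W=W,rgb=s["pixels"]);print(c);carousel(W)
    z=W[...,2];c=(.5955,.1389);r=np.hypot(W[...,0]-c[0],W[...,1]-c[1]);a=np.degrees(np.arctan2(W[...,1]-c[1],W[...,0]-c[0]))
    m=((abs(z-.0293)<.004)&(r>.16)&(r<.22)&(a>-60)&(a<-5)).astype(np.uint8)
    n,l,S,_=cv2.connectedComponentsWithStats(cv2.morphologyEx(m,cv2.MORPH_OPEN,np.ones((3,3))))
    if n>1:
        p=W[l==1+S[1:,4].argmax()][:,:2];R=cv2.minAreaRect(p.astype(np.float32));q=np.array(R[0])-c;print("tongue",R,np.degrees(np.arctan2(q[1],q[0])))
E
```

```text
7.05 [0.59604957 0.13873775 0.4274981 ] [1.79863695e+02 1.73598774e-01 1.46553893e+02]
wrist
bar 2325 ((0.5946000218391418, 0.13881148397922516), (0.016015151515603065, 0.06961479783058167), 56.26384353637695)
walls 887 ((0.6826044917106628, 0.08136194944381714), (0.05793251469731331, 0.05931074544787407), 56.83440017700195) dir -33.44729623955909 0.1043926230055495
tongue ((0.7449558973312378, 0.04164794832468033), (0.06925183534622192, 0.04145808145403862), 57.22406005859375) -33.052349362707105
top
bar 196 ((0.5958501100540161, 0.13978800177574158), (0.017623471096158028, 0.067659392952919), 56.99890899658203)
walls 199 ((0.6830125451087952, 0.0816732794046402), (0.060334283858537674, 0.05855041369795799), 57.839839935302734) dir -33.1817126474042 0.10456262765213144
tongue ((0.7452285885810852, 0.0413292832672596), (0.06962502002716064, 0.0424145832657814), 56.73162078857422) -33.09029855420105
```

View pics/wrist3.png

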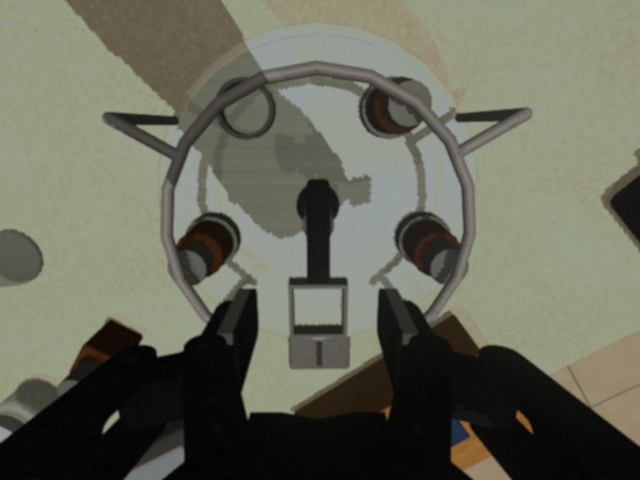

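>>> play_rows([
  {"tx": 0.002,"ty": -0.03,"tz": 0,"twist": -4,"grip": 0.05},
  {"tx": 0.003,"ty": -0.055,"tz": 0,"twist": -6,"grip": 0.05},
  {"tx": 0.003,"ty": -0.055,"tz": 0,"twist": -6,"grip": 0.05},
  {"tx": 0.003,"ty": -0.055,"tz": 0,"twist": -6,"grip": 0.05},
  {"tx": 0.003,"ty": -0.055,"tz": 0,"twist": -6,"grip": 0.05},
])

```text
clock: 7.78
ee_pos: [0.6092, -0.1128, 0.4237]
tool_rot: [-179.9, -0.1, 118.4]
wrist_force: [0.7, 0.6, 0.4]
finger_gap: 0.583
```

>>> play_rows([
  {"tx": 0.004,"ty": -0.047,"tz": 0,"twist": -4.8,"grip": 0.05},
  {"tx": 0,"ty": 0,"tz": 0,"twist": 0,"grip": 0.05},
  {"tx": 0,"ty": 0,"tz": 0,"twist": 0,"grip": 0.05},
])

```text
clock: 8.15
ee_pos: [0.6133, -0.1581, 0.4241]
tool_rot: [-179.9, -0.1, 113.8]
wrist_force: [0.3, 0.2, 0.7]
finger_gap: 0.587
```

```bash
cat >> h.py <<'E'
def fit(W,c,zlo,zhi,rad,n):
    z=W[...,2];m=(np.hypot(W[...,0]-c[0],W[...,1]-c[1])<rad)&(z>zlo)&(z<zhi);p=W[m]
    if len(p)>20:print(n,len(p),np.round(p.mean(0),4),cv2.minAreaRect(p[:,:2].astype(np.float32)),cv2.minEnclosingCircle(p[:,:2].astype(np.float32)))
    else: print(n,"few",len(p))
E
python3 - <<'E'
from h import *
st=bot.get_state();print(st["clock"],st["ee_pos"],st["tool_rot"])
for c in ("wrist","side"):
    s=bot.snapshot(c);save(s,c+"4");W=pts(s);print(c)
    fit(W,(.6133,-.1586),.048,.06,.036,"body");fit(W,(.6133,-.1586),.088,.098,.03,"cap")
    carousel(W)
E
```

```text
8.15 [ 0.61327546 -0.15812383  0.42408122] [-1.79900988e+02 -1.37759503e-01  1.13760873e+02]
wrist
body 1080 [ 0.6093 -0.1537  0.054 ] ((0.6118161082267761, -0.15995851159095764), (0.04349176213145256, 0.043760888278484344), 24.236236572265625) ((0.6122288107872009, -0.1596400886774063), 0.029342718422412872)
cap 950 [ 0.612  -0.1597  0.0909] ((0.6119571924209595, -0.16005167365074158), (0.028644686564803123, 0.028935952112078667), 22.954195022583008) ((0.612096905708313, -0.16002149879932404), 0.015033170580863953)
walls 284 ((0.6931112408638, 0.04939810186624527), (0.02993936464190483, 0.01364667434245348), 23.444578170776367) dir -42.51839695014914 0.13243316847571002
side
body 142 [ 0.6115 -0.1476  0.056 ] ((0.6144887804985046, -0.15893056988716125), (0.04385041072964668, 0.05197715759277344), 26.220619201660156) ((0.6129506826400757, -0.1598481833934784), 0.0315697118639946)
cap 87 [ 0.613  -0.1559  0.094 ] ((0.6128553748130798, -0.1578196883201599), (0.03066706471145153, 0.028176559135317802), 88.52922821044922) ((0.6137303113937378, -0.15718033909797668), 0.01743926852941513)
bar 269 ((0.5948298573493958, 0.1408572643995285), (0.017251037061214447, 0.07103507220745087), 57.18449401855469)
walls 163 ((0.6836792230606079, 0.08298314362764359), (0.0604507215321064, 0.06280849874019623), 53.897884368896484) dir -32.379901339338055 0.10441393683861928
```

View pics/wrist4.png

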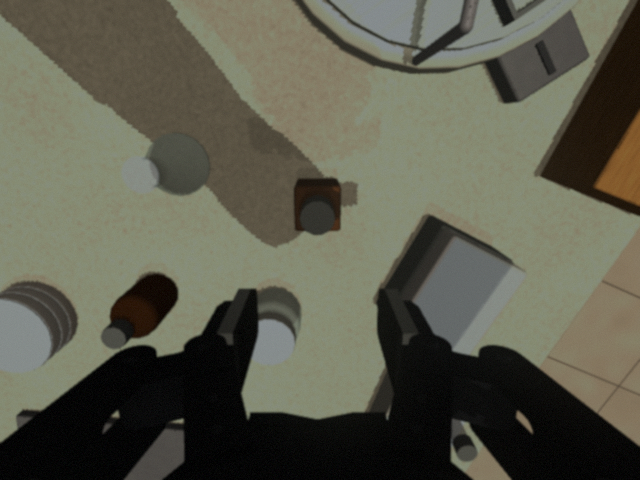

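>>> play_rows([
  {"tx": -0.001,"ty": -0.0015,"tz": -0.03,"twist": 0,"grip": 0.05},
  {"tx": 0,"ty": 0,"tz": -0.05,"twist": 0,"grip": 0.05},
  {"tx": 0,"ty": 0,"tz": -0.05,"twist": 0,"grip": 0.05},
  {"tx": 0,"ty": 0,"tz": -0.04,"twist": 0,"grip": 0.05},
  {"tx": 0,"ty": 0,"tz": -0.02,"twist": 0,"grip": 0.05},
])

```text
clock: 8.88
ee_pos: [0.6116, -0.1575, 0.233]
tool_rot: [-179.8, -0.2, 113.9]
wrist_force: [-0.6, 0.0, 0.2]
finger_gap: 0.588
```

>>> play_rows([
  {"tx": 0,"ty": 0,"tz": 0,"twist": 0,"grip": 0.05},
  {"tx": 0,"ty": 0,"tz": 0,"twist": 0,"grip": 0.036},
  {"tx": 0,"ty": 0,"tz": 0,"twist": 0,"grip": 0.033},
  {"tx": 0,"ty": 0,"tz": 0,"twist": 0,"grip": 0.02},
  {"tx": 0,"ty": 0,"tz": 0,"twist": 0,"grip": 0.02},
], newtons=35)

```text
clock: 9.5
ee_pos: [0.6131, -0.1598, 0.2375]
tool_rot: [179.9, 0.1, 113.8]
wrist_force: [-1.7, 0.1, 6.1]
finger_gap: 0.34
```

>>> play_rows([
  {"tx": 0,"ty": 0,"tz": 0,"twist": 0,"grip": 0.02},
  {"tx": 0,"ty": 0,"tz": 0,"twist": 0,"grip": 0.02},
  {"tx": 0,"ty": 0,"tz": 0,"twist": 0,"grip": 0.02},
])

```text
clock: 9.88
ee_pos: [0.6131, -0.1598, 0.2374]
tool_rot: [179.9, 0.1, 113.8]
wrist_force: [-2.3, 0.3, 5.6]
finger_gap: 0.339
```

>>> play_rows([
  {"tx": 0,"ty": 0,"tz": 0.015,"twist": 0,"grip": 0.02},
  {"tx": 0,"ty": 0,"tz": 0.04,"twist": 0,"grip": 0.02},
  {"tx": 0,"ty": 0,"tz": 0.05,"twist": 0,"grip": 0.02},
  {"tx": 0,"ty": 0,"tz": 0.05,"twist": 0,"grip": 0.02},
  {"tx": 0,"ty": 0,"tz": 0.035,"twist": 0,"grip": 0.02},
])

```text
clock: 10.5
ee_pos: [0.6124, -0.1597, 0.4292]
tool_rot: [179.9, 0.1, 113.8]
wrist_force: [0.5, -0.3, -0.9]
finger_gap: 0.337
```

>>> play_rows([
  {"tx": 0.008,"ty": 0.027,"tz": 0,"twist": 4,"grip": 0.02},
  {"tx": 0.013,"ty": 0.044,"tz": 0,"twist": 6,"grip": 0.02},
  {"tx": 0.013,"ty": 0.044,"tz": 0,"twist": 6,"grip": 0.02},
  {"tx": 0.013,"ty": 0.044,"tz": 0,"twist": 6,"grip": 0.02},
  {"tx": 0.013,"ty": 0.044,"tz": 0,"twist": 6,"grip": 0.02},
])

```text
clock: 11.12
ee_pos: [0.6726, 0.0446, 0.4264]
tool_rot: [180.0, 0.0, 141.9]
wrist_force: [0.1, -0.2, -1.0]
finger_gap: 0.336
```

>>> play_rows([
  {"tx": 0.008,"ty": 0.028,"tz": 0,"twist": 3,"grip": 0.02},
  {"tx": 0.003,"ty": 0.01,"tz": 0,"twist": 1.6,"grip": 0.02},
  {"tx": 0,"ty": 0,"tz": 0,"twist": 0,"grip": 0.02},
  {"tx": 0,"ty": 0,"tz": 0,"twist": 0,"grip": 0.02},
  {"tx": 0,"ty": 0,"tz": 0,"twist": 0,"grip": 0.02},
])

```text
clock: 11.75
ee_pos: [0.6834, 0.08, 0.4259]
tool_rot: [-180.0, 0.0, 146.3]
wrist_force: [-0.4, -0.3, -1.9]
finger_gap: 0.341
```

```bash
python3 - <<'E'
from h import *
st=bot.get_state();print(st["clock"],st["ee_pos"],st["tool_rot"],st["finger_gap"],st["wrist_force"])
for c in ("wrist","top","side"):
    s=bot.snapshot(c);save(s,c+"5");W=pts(s);np.savez(c+"5.npz",W=W,rgb=s["pixels"]);print(c)
    fit(W,(.6833,.0813),.165,.26,.034,"bottle all");fit(W,(.6833,.0813),.238,.256,.034,"body top")
    carousel(W)
E
```

```text
11.75 [0.68341414 0.07997765 0.42593837] [-1.79993220e+02  6.72303077e-03  1.46252663e+02] 0.3414255896354537 [-0.40660144 -0.30636553 -1.94128169]
wrist
bottle all 6390 [0.6676 0.0883 0.2359] ((0.6717373728752136, 0.08640751987695694), (0.05266477167606354, 0.022030353546142578), 53.76390838623047) ((0.6765938401222229, 0.08284423500299454), 0.0264357291162014)
body top 3825 [0.6694 0.0872 0.2438] ((0.6718462705612183, 0.08545710146427155), (0.044193580746650696, 0.022038666531443596), 56.230125427246094) ((0.6722016930580139, 0.08538293093442917), 0.023434648290276527)
bar 3450 ((0.5954552292823792, 0.13837102055549622), (0.015933306887745857, 0.06892085075378418), 56.803035736083984)
walls 648 ((0.673605740070343, 0.08704754710197449), (0.05799977481365204, 0.037154532968997955), 57.360843658447266) dir -33.579192087618026 0.09375064534966113
top
bottle all 396 [0.6665 0.0764 0.2275] ((0.6812570095062256, 0.07945258915424347), (0.044567886739969254, 0.04459419846534729), 56.87351608276367) ((0.6808377504348755, 0.07950836420059204), 0.02965274266898632)
body top 179 [0.667  0.0851
[... 456 characters left out ...]
side
bottle all 741 [0.6751 0.0934 0.228 ] ((0.681135892868042, 0.08235683292150497), (0.04497038200497627, 0.04579024761915207), 56.643943786621094) ((0.6814465522766113, 0.08200301229953766), 0.030017206445336342)
body top 264 [0.6756 0.0911 0.2458] ((0.6811871528625488, 0.08214616775512695), (0.04465193301439285, 0.04535298049449921), 56.45930480957031) ((0.6813384294509888, 0.08183711022138596), 0.02949524112045765)
bar 269 ((0.5948194265365601, 0.14125412702560425), (0.01743404008448124, 0.07057728618383408), 55.72062683105469)
walls 174 ((0.6838757991790771, 0.08273378014564514), (0.060796331614255905, 0.06279564648866653), 57.997337341308594) dir -32.43752835211644 0.10471354321800162
```

View pics/wrist5.png

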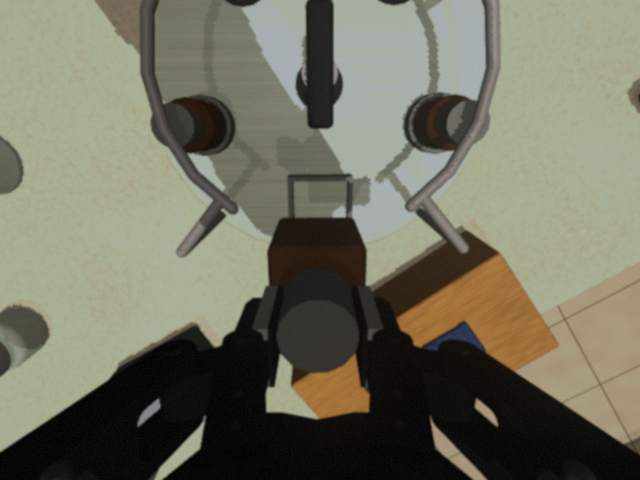

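>>> play_rows([
  {"tx": 0.0014,"ty": 0.0012,"tz": -0.01,"twist": 0,"grip": 0.02},
  {"tx": 0,"ty": 0,"tz": -0.03,"twist": 0,"grip": 0.02},
  {"tx": 0,"ty": 0,"tz": -0.035,"twist": 0,"grip": 0.02},
  {"tx": 0,"ty": 0,"tz": -0.025,"twist": 0,"grip": 0.02},
  {"tx": 0,"ty": 0,"tz": -0.012,"twist": 0,"grip": 0.02},
])

```text
clock: 12.52
ee_pos: [0.6843, 0.0825, 0.3111]
tool_rot: [-179.9, -0.2, 146.4]
wrist_force: [-0.0, 0.7, -0.9]
finger_gap: 0.335
```

>>> play_rows([
  {"tx": 0,"ty": 0,"tz": 0,"twist": 0,"grip": 0.02},
  {"tx": 0,"ty": 0,"tz": 0,"twist": 0,"grip": 0.02},
  {"tx": 0,"ty": 0,"tz": 0,"twist": 0,"grip": 0.02},
])

```text
clock: 12.9
ee_pos: [0.6854, 0.0825, 0.3152]
tool_rot: [179.9, 0.1, 146.4]
wrist_force: [0.0, 0.9, -1.8]
finger_gap: 0.341
```

```bash
python3 - <<'E'
from h import *
st=bot.get_state();print(st["clock"],st["ee_pos"],st["tool_rot"],st["finger_gap"],st["wrist_force"])
ims=[]
for c in ("wrist","top","side"):
    s=bot.snapshot(c);W=pts(s);print(c)
    fit(W,(.6833,.0813),.085,.138,.034,"bottle all");carousel(W)
    P=s["pixels"][:,:,::-1]
    z={"wrist":(slice(100,340),slice(200,440)),"top":(slice(135,215),slice(185,265)),"side":(slice(280,360),slice(190,270))}[c]
    ims.append(cv2.resize(P[z],(400,400),interpolation=cv2.INTER_CUBIC))
cv2.imwrite("pics/c6.png",cv2.resize(np.hstack(ims),(798,266)) if 0 else np.hstack([ims[0],ims[2]]))
E
```

```text
12.9 [0.68540809 0.08254076 0.31522921] [1.79915230e+02 1.22145184e-01 1.46368386e+02] 0.34080568640011694 [ 0.02277215  0.9001509  -1.83409516]
wrist
bottle all 5382 [0.6694 0.0912 0.1235] ((0.6740285754203796, 0.08807830512523651), (0.04423008859157562, 0.02166067808866501), 55.555633544921875) ((0.6744820475578308, 0.08798988908529282), 0.02345764823257923)
bar 6367 ((0.6087960600852966, 0.1297028511762619), (0.016047010198235512, 0.036831777542829514), 56.72479248046875)
walls 1080 ((0.6697752475738525, 0.08971156179904938), (0.0581219419836998, 0.027613313868641853), 57.3775520324707) dir -33.514332625603146 0.0890859969625183
top
bottle all 229 [0.6672 0.0826 0.1212] ((0.6833162903785706, 0.08197219669818878), (0.045540980994701385, 0.043712057173252106), 56.727420806884766) ((0.6816253662109375, 0.0818161815404892), 0.029109427705407143)
bar 324 ((0.5955966711044312, 0.13934558629989624), (0.016492368653416634, 0.06779571622610092), 57.421104431152344)
walls 115 ((0.6824924945831299, 0.08148691058158875), (0.05857129022479057, 0.060352250933647156), 54.528385162353516) dir -33.423913331858245 0.10423030725447548
side
bottle all 540 [0.6771 0.0962 0.1157] ((0.6821994185447693, 0.085276760160923), (0.047528427094221115, 0.04429531469941139), 53.42579650878906) ((0.6834366917610168, 0.08479995280504227), 0.03001098893582821)
bar 277 ((0.5950831174850464, 0.14065998792648315), (0.01783558540046215, 0.0713721215724945), 56.6747932434082)
walls 108 ((0.6830641031265259, 0.0832076221704483), (0.0609729140996933, 0.061326123774051666), 53.790523529052734) dir -32.45710959689482 0.10377433740892975
```

View pics/c6.png

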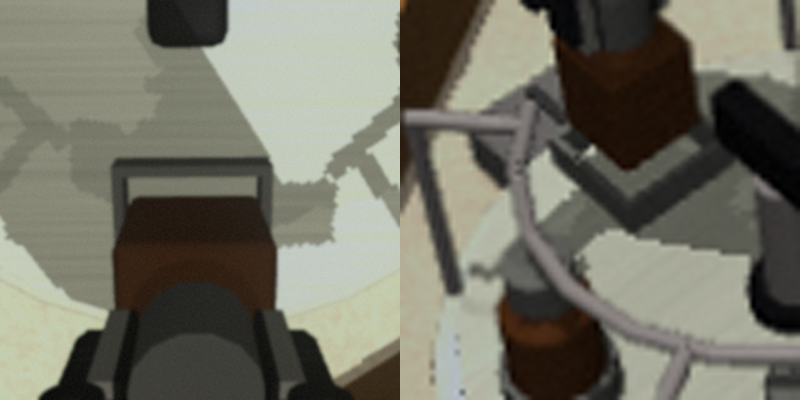

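>>> play_rows([
  {"tx": -0.0004,"ty": -0.0007,"tz": -0.003,"twist": 0.2,"grip": 0.02},
  {"tx": 0,"ty": 0,"tz": -0.004,"twist": 0,"grip": 0.02},
  {"tx": 0,"ty": 0,"tz": -0.004,"twist": 0,"grip": 0.02},
  {"tx": 0,"ty": 0,"tz": -0.003,"twist": 0,"grip": 0.02},
  {"tx": 0,"ty": 0,"tz": -0.002,"twist": 0,"grip": 0.02},
])

```text
clock: 13.68
ee_pos: [0.6845, 0.0819, 0.2973]
tool_rot: [-180.0, -0.0, 146.6]
wrist_force: [-0.3, 0.5, -2.2]
finger_gap: 0.34
```

>>> play_rows([
  {"tx": 0,"ty": 0,"tz": -0.002,"twist": 0,"grip": 0.02},
  {"tx": 0,"ty": 0,"tz": -0.002,"twist": 0,"grip": 0.02},
  {"tx": 0,"ty": 0,"tz": 0,"twist": 0,"grip": 0.02},
])

```text
clock: 14.05
ee_pos: [0.6845, 0.0818, 0.2935]
tool_rot: [-180.0, -0.0, 146.6]
wrist_force: [1.5, -0.2, -1.2]
finger_gap: 0.341
```

>>> play_rows([
  {"tx": 0,"ty": 0,"tz": -0.0015,"twist": 0,"grip": 0.02},
  {"tx": 0,"ty": 0,"tz": -0.0015,"twist": 0,"grip": 0.02},
  {"tx": 0,"ty": 0,"tz": -0.001,"twist": 0,"grip": 0.02},
  {"tx": 0,"ty": 0,"tz": -0.001,"twist": 0,"grip": 0.02},
  {"tx": 0,"ty": 0,"tz": 0,"twist": 0,"grip": 0.02},
])

```text
clock: 14.68
ee_pos: [0.6845, 0.0818, 0.2886]
tool_rot: [-180.0, -0.0, 146.6]
wrist_force: [-0.2, 0.9, -1.5]
finger_gap: 0.338
```

>>> play_rows([
  {"tx": 0,"ty": 0,"tz": -0.0008,"twist": 0,"grip": 0.02},
  {"tx": 0,"ty": 0,"tz": -0.0007,"twist": 0,"grip": 0.02},
  {"tx": 0,"ty": 0,"tz": 0,"twist": 0,"grip": 0.02},
])

```text
clock: 15.05
ee_pos: [0.6846, 0.0818, 0.2876]
tool_rot: [180.0, 0.0, 146.6]
wrist_force: [-1.2, -0.1, 1.3]
finger_gap: 0.337
```

>>> play_rows([
  {"tx": 0,"ty": 0,"tz": -0.0005,"twist": 0,"grip": 0.02},
  {"tx": 0,"ty": 0,"tz": -0.0005,"twist": 0,"grip": 0.02},
  {"tx": 0,"ty": 0,"tz": 0,"twist": 0,"grip": 0.02},
])

```text
clock: 15.42
ee_pos: [0.6846, 0.0819, 0.2875]
tool_rot: [179.9, 0.1, 146.6]
wrist_force: [-1.7, 0.8, 6.9]
finger_gap: 0.341
```

>>> play_rows([
  {"tx": 0,"ty": 0,"tz": 0,"twist": 0,"grip": 0.031},
  {"tx": 0,"ty": 0,"tz": 0,"twist": 0,"grip": 0.034},
  {"tx": 0,"ty": 0,"tz": 0,"twist": 0,"grip": 0.04},
  {"tx": 0,"ty": 0,"tz": 0,"twist": 0,"grip": 0.05},
  {"tx": 0,"ty": 0,"tz": 0,"twist": 0,"grip": 0.05},
])

```text
clock: 16.05
ee_pos: [0.6846, 0.0818, 0.2861]
tool_rot: [-180.0, -0.0, 146.6]
wrist_force: [-0.1, -0.4, 0.0]
finger_gap: 0.586
```

>>> play_rows([
  {"tx": 0,"ty": 0,"tz": 0.01,"twist": 0,"grip": 0.05},
  {"tx": 0,"ty": 0,"tz": 0.03,"twist": 0,"grip": 0.05},
  {"tx": 0,"ty": 0,"tz": 0.05,"twist": 0,"grip": 0.05},
  {"tx": 0,"ty": 0,"tz": 0.04,"twist": 0,"grip": 0.05},
  {"tx": 0,"ty": 0,"tz": 0.01,"twist": 0,"grip": 0.05},
])

```text
clock: 16.68
ee_pos: [0.6848, 0.0818, 0.4309]
tool_rot: [179.8, 0.3, 146.6]
wrist_force: [-0.4, 0.6, -0.4]
finger_gap: 0.584
```

>>> play_rows([
  {"tx": -0.03,"ty": -0.03,"tz": 0,"twist": 0,"grip": 0.05},
  {"tx": -0.03,"ty": -0.05,"tz": 0,"twist": 0,"grip": 0.05},
  {"tx": -0.03,"ty": -0.05,"tz": 0,"twist": 0,"grip": 0.05},
  {"tx": 0,"ty": 0,"tz": 0,"twist": 0,"grip": 0.05},
  {"tx": 0,"ty": 0,"tz": 0,"twist": 0,"grip": 0.05},
])

```text
clock: 17.3
ee_pos: [0.5945, -0.0483, 0.426]
tool_rot: [180.0, -0.0, 146.5]
wrist_force: [0.3, -0.6, 0.6]
finger_gap: 0.587
```

```bash
python3 - <<'E'
from h import *
st=bot.get_state();print(st["clock"],st["ee_pos"],st["tool_rot"],st["wrist_force"])
for c in ("wrist","top","side"):
    s=bot.snapshot(c);save(s,c+"7");W=pts(s);print(c)
    fit(W,(.6833,.0813),.098,.109,.034,"body top");fit(W,(.6833,.0813),.136,.15,.034,"cap");carousel(W)
    if c!="wrist":
        for n in ("round_bottle","jar","flask","dishes","tip_box"):
            o=bot.outline_of(n,c)
            if o:
                p=W[o[0]["pixels"]];print(n,round(o[0]["confidence"],2),np.round(np.nanmedian(p,0),3))
    if c=="side": cv2.imwrite("pics/s7c.png",cv2.resize(s["pixels"][260:400,190:340,::-1],None,fx=4,fy=4,interpolation=cv2.INTER_CUBIC))
E
```

```text
17.3 [ 0.5945101  -0.04833763  0.42597772] [ 1.79975234e+02 -2.34909620e-02  1.46522334e+02] [ 0.25387149 -0.575405    0.58994912]
wrist
body top 1636 [0.6734 0.0763 0.1037] ((0.6820075511932373, 0.08010885864496231), (0.04465248063206673, 0.04405929520726204), 56.010433197021484) ((0.6821819543838501, 0.08049903810024261), 0.029594147577881813)
cap 1453 [0.6812 0.0799 0.1405] ((0.682100236415863, 0.08033715933561325), (0.030139967799186707, 0.0295939352363348), 43.21932601928711) ((0.6823188066482544, 0.08027058839797974), 0.01566328853368759)
bar 4008 ((0.594677209854126, 0.13786587119102478), (0.01746452786028385, 0.06929150223731995), 56.611610412597656)
walls 755 ((0.6822832822799683, 0.08093838393688202), (0.058358047157526016, 0.0577905997633934), 56.317752838134766) dir -33.738533135994594 0.10435941270404382
top
body top few 0
cap few 0
round_bottle 0.98 [ 0.488 -0.325  0.072]
jar 0.73 [ 0.618 -0.295  0.07 ]
flask 0.94 [ 0.467 -0.182  0.036]
dishes 0.85 [ 0.371 -0.416  0.045]
tip_box 0.82 [ 0.758 -0.186  0.079]
side
body top 191 [0.6794 0.0923 0.1051] ((0.6829051971435547, 0.08344367146492004), (0.04461328685283661, 0.04574286937713623), 58.78858184814453) ((0.6823197603225708, 0.08444785326719284), 0.028807727620005608)
cap 146 [0.6823 0.0839 0.1436] ((0.6836021542549133, 0.08155150711536407), (0.029229946434497833, 0.030138077214360237), 44.57197189331055) ((0.6829251050949097, 0.08233324438333511), 0.016994988545775414)
bar 273 ((0.5949339866638184, 0.1409619003534317), (0.017302243039011955, 0.07141877710819244), 57.33803176879883)
walls 139 ((0.6824873685836792, 0.08333749324083328), (0.059499338269233704, 0.06173264980316162), 56.319454193115234) dir -32.56808995524883 0.10321818856420267
round_bottle 0.75 [ 0.488 -0.317  0.056]
jar 0.88 [ 0.617 -0.279  0.051]
flask 0.62 [ 0.466 -0.171  0.038]
dishes 0.61 [ 0.368 -0.396  0.045]
tip_box 0.92 [ 0.757 -0.156  0.073]
```

View pics/s7c.png

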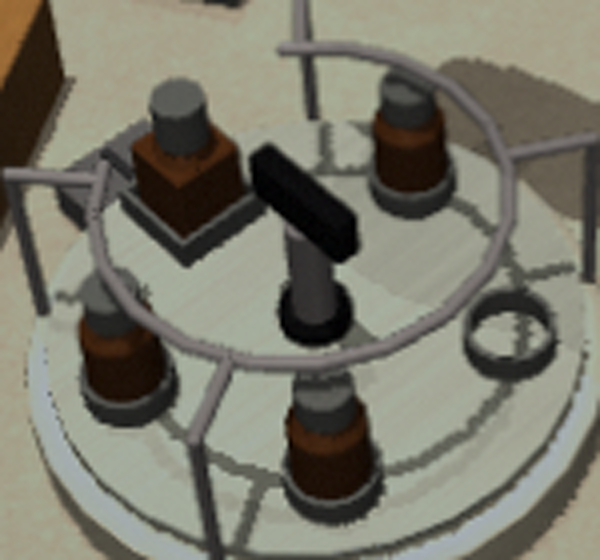

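```bash
python3 -c "
from bench import bot
print(bot.sign_off())"
```

```text
the job is handed in; nothing more can be done
None
```

I turned the carousel about 86° counter-clockwise by its handle until the square pocket faced the loading gap. I then set the square bottle into the pocket, let go, moved the arm clear and handed the job in at about 17.5 s.

- **Alignment:** at the last check the bar and pocket lay at about -33.4° to -33.7° (wrist camera). The tongue and gap measured -33.1°. The side camera gave the pocket at -32.6° and the bar at -32.7°, so the cameras disagree by about 1° and the measured error is roughly half a degree.
- **Seating:** the bottle is upright in the pocket, with its body top at about 104–105 mm (expected 105) and cap top at about 141–144 mm (expected 142). It was lowered in 0.5–1.5 mm steps at the end, with about 7 N at contact.
- **Other things on the bench:** all of them measured within about 2 mm of where they started.
- **Not confirmed:** the top camera found no points on the bottle or carousel in the final check, because the view there was presumably blocked by the arm. That check therefore rests on the wrist and side cameras only.

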